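# Zero a tilt sensor, then hold it flush on the sloped test stage

### The job

Check the tilt-sensor module with the red end: first press it flat on the level zeroing block for about a second, then lift it, turn it, tilt it to match the sloped test stage and press it flush on the sloped plate. Both times it sits centred and square inside the outline, its red end at the plate's red stripe, with the sprung plate pushed about half-way in and never driven to its stop. Finish while still gripping the module and holding it pressed on the slope, and leave the other two modules where they are.

Things in the scene. Friction and masses are not known exactly. Their poses are not given: they have to be found in the camera images.
- sensor_center (a point): centre (half-way up) of the tilt-sensor module to be tested: an aluminium box 64 mm long (x) x 36 mm wide (y) x 45 mm high (z), about 0.15 kg, standing on its base on the table, with a small black display on top and a red end cap; grip it across its 36 mm width. +x points to the red end, +z out of its top; the base is 22.5 mm below this point
- sensor_red (a point): middle of the red end of that module, 32 mm along +x from its centre
- slope_face (a point): centre of the top of the sloped test stage's sprung steel plate, 76 (x) x 56 x 8 mm, with a red stripe across one end and two black lines along it, 37 mm apart, as outline. The point moves with the plate; +x points to the striped end, +z out of the plate. Striped end uphill; the slope, 11 to 29 degrees, is set anew each time and then fixed. It gives 12 mm along its normal
- stage: fixed base of the sloped stage, origin under its centre, x level along the uphill direction: black, 130 x 112 x 12 mm, with two aluminium cheeks 72 mm tall, 86 mm apart inside; the plate's centre is about 86 to 89 mm above the table, above the cheeks
- slope_plate (a joint): how far the sloped plate is pressed in along its own normal, m: 0 untouched, 0.012 at the end stop, about 0.006 half-way. The spring takes about 0.7 N per mm (half-way about 4 to 5 N); the module's weight alone presses it in by less than 3 mm
- zero_face (a point): centre of the top of the level zeroing block's sprung steel plate, 76 (x) x 56 x 8 mm, with a red stripe across one end and two black lines along it, 37 mm apart, as outline. The point moves with the plate; +x points to the striped end, +z out of the plate. Level, 42 mm above the table, it gives 12 mm straight down over a black block 104 x 80 x 18 mm
- zero_plate (a joint): how far the level plate is pressed in along its own normal, m: 0 untouched, 0.012 at the end stop, about 0.006 half-way. The spring takes about 0.7 N per mm (half-way about 4 to 5 N); the module's weight alone presses it in by less than 3 mm
- spare_a_center (a point): centre (half-way up) of the other module with a blue end, same shape and size as the red-ended one; a bystander
- spare_b_center (a point): centre (half-way up) of the other module with a yellow end, same shape and size as the red-ended one; a bystander
Mind the look-alikes: they are no part of the job. Leave any green or purple look-alike of the part that bears sensor_center alone.

How it is judged (in metres and radians):
On the way:
1. the gripped module is pressed flat (3 degrees) on the zeroing plate, within 10 mm of centre both ways, square within 8.5 degrees, red end at the stripe, plate 3.5 to 9.5 mm in, for 0.4 s (angle between the z axis of sensor_center and the z axis of zero_face, either way round below 0.05 rad and angle between the x axis of sensor_center and the x axis of zero_face, either way round below 0.15 rad and x of sensor_red in the frame of zero_face above 0.015 m and x of sensor_center in the frame of zero_face between -0.01 and 0.01 m and y of sensor_center in the frame of zero_face between -0.01 and 0.01 m and z of sensor_center in the frame of zero_face between 0.019 and 0.026 m and value of joint zero_plate between 0.0035 and 0.0095 m and contact force between the fingers and sensor above 1 N), for 0.4 s.
At the end, for the whole second after the job is handed in: the red-ended module, still gripped and at rest, is flush on the sloped plate (3 degrees), within 10 mm of its centre both ways, square within 8.5 degrees, red end at the stripe, the plate 3.5 to 9.5 mm in; the zeroing plate free, the other modules within 20 mm of their places (angle between the z axis of sensor_center and the z axis of slope_face, either way round below 0.05 rad and angle between the x axis of sensor_center and the x axis of slope_face, either way round below 0.15 rad and x of sensor_red in the frame of slope_face above 0.015 m and x of sensor_center in the frame of slope_face between -0.01 and 0.01 m and y of sensor_center in the frame of slope_face between -0.01 and 0.01 m and z of sensor_center in the frame of slope_face between 0.019 and 0.026 m and value of joint slope_plate between 0.0035 and 0.0095 m and contact force between the fingers and sensor above 1 N and linear speed of sensor below 0.01 m/s and value of joint zero_plate below 0.002 m and distance of each of spare_a_center, spare_b_center from where it was at the start of the episode below 0.02 m); the arm keeps its last pose, push and grip.
It fails at once if a sprung plate is driven to its stop (value of joint any of zero_plate, slope_plate above 0.0115 m).
It fails at once if one of the other modules is moved more than 20 mm (distance of any of spare_a_center, spare_b_center from where it was at the start of the episode above 0.02 m).
It also fails if it takes over 54 s, if anything falls off the work surface, if the arm or the gripper's body presses on something with over 40 N, if the wrist force passes 120 N, or if a joint passes its speed limit or range.

### The arm

A 6-joint arm with a two-finger parallel gripper is mounted at the origin on the work surface. World frame = base frame: x ahead of the robot, y to its left, z up, the work surface at z = 0. Lengths are in m, angles in degrees, forces in N, time in s.
With the tool pointing down it reaches from about 0.35 to 0.975 m from the base axis. Payload 7.1 kg.
Tool frame: the origin (TCP) lies at the very end of the fingers, on their centre line; the grasp point (between the pads) lies 19 mm behind it; z points along the fingers, y is the line along which they close (so a half turn about z gives the same grasp; the last joint's range is limited). The gripper opens to 88 mm and grips with 3 to 60 N. Pads are 20 mm wide; open, the fingers measure 115 mm over their backs; the gripper's body (75 mm by 178 mm) begins 61 mm behind the grasp point.
Start: joints at [-78.209, 24.242, 93.386, -0, 62.372, -1.089], TCP at [0.139, -0.609, 0.223] pointing down, gripper open.
Joint ranges: [-172.04, 172.04], [-51.8, 120.97], [4.93, 147.93], [-75.15, 255.16], [6.16, 154.13], [-145.62, 145.62]. Speed limits (degrees/s): [136.94, 136.94, 172.46, 180, 180, 180].

### API

Orientations are given as a 3x3 rotation matrix whose columns are the frame's x, y, z axes.
In Python, from cell import env, vision gives the robot as it stands.
- The arm moves only by the tool move_arm, never from a script. Its argument "moves" is a list of rows, each an object of numbers: "dx", "dy", "dz": the shift along the tool's x, y, z in cm; "spin": the turn about the tool's z in degrees; "grip": the opening in per cent of the stroke, from 0 (shut) to 100 (fully open). A call has 1 to 12 rows; each row shifts and turns the commanded pose from where the row before left it, along the tool's axes as they then stand; what a row does not reach is not made up. A row lasts 1/10 s, in which the tool goes at most 50 mm and 8.59 degrees, less where a joint would pass 70% of its speed; a pose out of reach is approached as far as the arm can. A call with a gripper value outside its range is refused whole. The fingers move at their own pace and stop on an object; "newtons" is the grip in N (left out, the last holds). Time passes only in rows, so rows that do not move let the fingers close. It gives the time, the measured TCP pose, the force, the opening and the grip force at its end, in the units of the state.
- env.get_obs(): the state, without advancing time (a new reading comes with each control period).
- vision.capture(name): name is "side" or "top" or "wrist"; returns a dict with "image" (420x560x3 uint8, blue, green, red), "fx", "fy", "cx", "cy" (pixels), "D" ([k1, k2, p1, p2, k3] as OpenCV has them; the pictures are not rectified), "rvec" (rotation vector, rad) and "tvec" (3), from world to camera coordinates, as OpenCV has them; the wrist camera has in their place "mount" (4x4, takes a point from camera to tool coordinates, whose origin is the TCP and whose axes are the flange's). Camera axes: x right, y down, z forward; pixel columns grow to the right and rows downward; lengths in m; the calibration is good to about 2 mm. A picture is of the moment at which its call begins: read the wrist's pose just before it. There is no depth.
- env.job_done(): hands the job in; it is judged then, once.
Trained networks look in the newest picture that a camera, given by its name, has taken for a name from the list of things; names that differ only in an ending like _2 or _b are one class to them, and where a whole thing is asked for, a point or a joint stands for the part that bears it (a point fixed in the world has none). Each returns a list of dicts, best first, with "score" (0 to 1); they miss things now and then, are a little off and sometimes report something else, mostly with a low value. They report only what shows in the picture. A call takes as long as a camera call. They do not tell look-alikes from the thing itself.
- vision.find_in(name, camera): "bbox" ([left, top, right, bottom] in pixels, round what is visible of it).
The state is a dict: "t": time; "joint_positions": joint angles; "qd": joint speeds; "joint_torque": joint torques, N m; "tcp_pos": TCP position; "eef_rot": TCP orientation; "wrist_force": force on the tool from outside, world axes, zero at the start; "wrist_torque": the same for the moment, N m; "width": finger opening in m; "grasp_force": force on a finger pad.
Only numpy, scipy, OpenCV 4.12 (cv2) and the standard library are available. Lean on these libraries where they do the work, as an engineer would, in place of code of your own. Each camera call takes 0.05 s, during which the arm holds its last target. There are 200 camera calls.

## Working session

There is one attempt and no reset: what is moved stays moved. The work goes in short steps, Python scripts to look and compute and a tool call to move; the robot and the scene stay as the last step left them, time stands still between calls to the robot, and variables do not carry over. Pictures are saved under pics/ and viewed, at most 10 in all, crops included, and the job is handed in when it is done.

Besides the shell and the picture viewer there is one more tool, called after ">>>" as name(argument=value, ...), one argument or row to a line, values as JSON. move_arm: Moves the arm, as the interface text tells. Its arguments: {"type":"object","properties":{"moves":{"type":"array"},"newtons":{"type":"number"}},"required":["moves"]}

```bash
mkdir -p pics; ls
python3 - <<'E'
from cell import env, vision
import cv2,numpy as np
for n in ("top","side"):
    c=vision.capture(n); cv2.imwrite(f"pics/{n}0.png",c["image"])
    print(n,{k:np.round(v,4).tolist() for k,v in c.items() if k!="image"})
    for t in ("sensor_center","slope_face","zero_face","stage"):
        print(t,[(np.round(d["bbox"]).tolist(),round(d["score"],2)) for d in vision.find_in(t,n)][:6])
c=vision.capture("wrist");print({k:np.round(v,4).tolist() for k,v in c.items() if k!="image"})
o=env.get_obs();print(o)
E
```

```text
pics
top {'fx': 392.796, 'fy': 392.796, 'cx': 283.671, 'cy': 212.1053, 'D': [-0.1134, 0.0, 0.0, 0.0, 0.0], 'rvec': [2.1771, -2.1382, 0.0799], 'tvec': [0.0038, 0.5375, 0.8052]}
sensor_center [([254.0, 243.0, 272.0, 275.0], 0.95), ([268.0, 292.0, 304.0, 323.0], 0.88), ([299.0, 244.0, 334.0, 267.0], 0.86)]
slope_face [([384.0, 196.0, 429.0, 240.0], 0.61)]
zero_face [([174.0, 228.0, 204.0, 263.0], 0.76)]
stage [([360.0, 182.0, 437.0, 259.0], 0.98)]
side {'fx': 436.9827, 'fy': 436.9827, 'cx': 288.0259, 'cy': 207.1448, 'D': [-0.0782, 0.0, 0.0, 0.0, 0.0], 'rvec': [2.2403, -0.2449, 0.1448], 'tvec': [-0.4898, 0.1436, 0.8129]}
sensor_center [([260.0, 244.0, 280.0, 286.0], 0.82), ([195.0, 226.0, 228.0, 265.0], 0.62)]
slope_face [([305.0, 286.0, 365.0, 329.0], 0.65)]
zero_face [([235.0, 169.0, 272.0, 191.0], 0.67)]
stage [([283.0, 287.0, 382.0, 381.0], 0.62)]
{'fx': 369.4585, 'fy': 369.4585, 'cx': 275.7754, 'cy': 207.1426, 'D': [-0.0654, 0.0, 0.0, 0.0, 0.0], 'mount': [[0.0003, -0.9705, -0.241, 0.0655], [1.0, 0.0002, 0.0004, 0.0015], [-0.0004, -0.241, 0.9705, -0.1607], [0.0, 0.0, 0.0, 1.0]]}
{'t': 0.55, 'joint_positions': array([-7.82106040e+01,  2.42413695e+01,  9.33865328e+01,  1.25058381e-03,
        6.23746057e+01, -1.08806090e+00]), 'qd': array([ 0.13150649, -0.00141898,  0.03089   , -0.15208738, -0.01832276,
        0.08328853]), 'joint_torque': array([-4.06528279e-04, -5.44218779e+01, -2.73880184e+01,  6.43760618e-02,
        1.72969513e-02, -1.03072435e-05]), 'tcp_pos': array([ 0.13932235, -0.60924288,  0.22267927]), 'eef_rot': array([[ 9.74851212e-01,  2.22856712e-01,  9.98681775e-06],
       [ 2.22856711e-01, -9.74851211e-01,  4.68020769e-05],
       [ 2.01658184e-05, -4.33994321e-05, -9.99999999e-01]]), 'wrist_force': array([-0.46101977, -0.2685873 , -0.04884601]), 'wrist_torque': array([-0.00622147,  0.00343776,  0.00731878]), 'grasp_force': 0.0, 'width': 0.08792643040039932}
```

Run:
```python
import cv2,numpy as np
a=cv2.imread("pics/top0.png");b=cv2.imread("pics/side0.png")
cv2.imwrite("pics/t1.png",cv2.resize(a[150:350,160:450],None,fx=2.75,fy=2.75,interpolation=2))
cv2.imwrite("pics/s1.png",cv2.resize(b[140:400,150:420],None,fx=2.3,fy=2.3,interpolation=2))
```

```text
(no output)
```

View pics/t1.png

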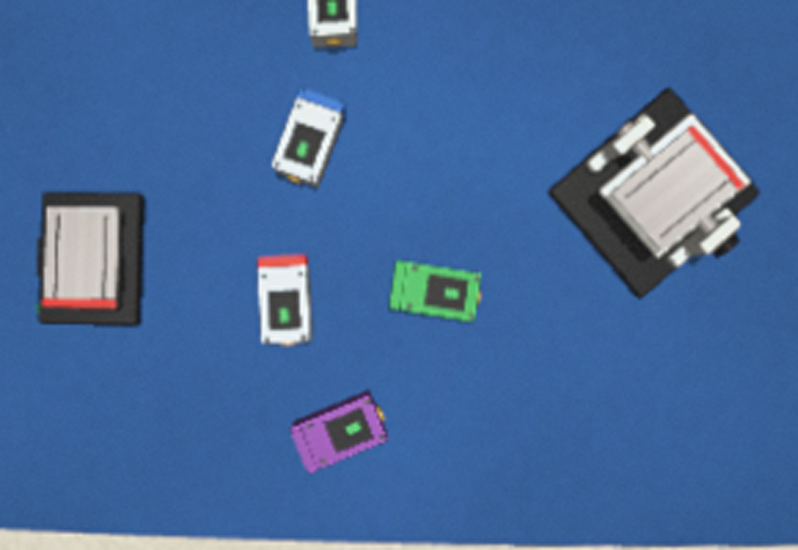

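View pics/s1.png

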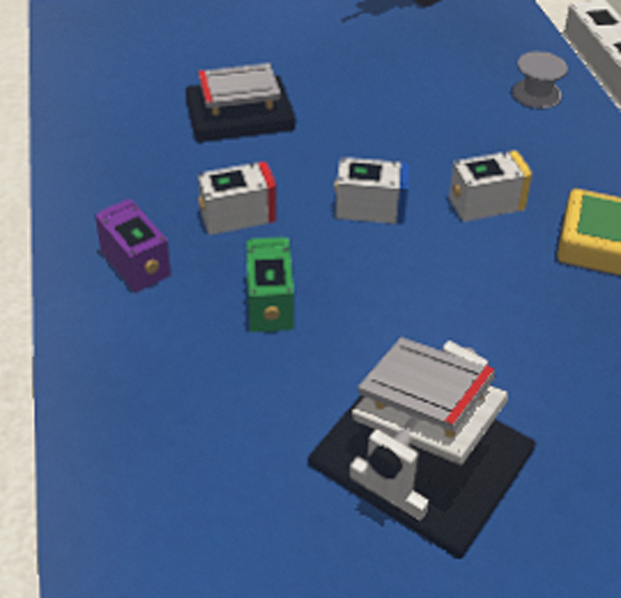

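```bash
cat > h.py <<'E'
from cell import env, vision
import cv2,numpy as np
from scipy.optimize import least_squares
def cam(c,obs=None):
    K=np.array([[c["fx"],0,c["cx"]],[0,c["fy"],c["cy"]],[0,0,1.]])
    if "mount" in c:
        T=np.eye(4);T[:3,:3]=obs["eef_rot"];T[:3,3]=obs["tcp_pos"]
        W=np.linalg.inv(T@np.array(c["mount"]));R,t=W[:3,:3],W[:3,3]
    else: R=cv2.Rodrigues(np.array(c["rvec"],float))[0];t=np.array(c["tvec"],float).ravel()
    return K,np.array(c["D"],float),R,t
def ray(C,px,z):
    K,D,R,t=C
    p=cv2.undistortPoints(np.array(px,float).reshape(-1,1,2),K,D)[:,0]
    d=np.c_[p,np.ones(len(p))]@R; o=-R.T@t
    return o+d*((z-o[2])/d[:,2])[:,None]
def proj(C,P):
    K,D,R,t=C
    return cv2.projectPoints(np.array(P,float).reshape(-1,1,3),cv2.Rodrigues(R)[0],t,K,D)[0][:,0]
def shot(n,f=None):
    o=env.get_obs();c=vision.capture(n)
    if f: cv2.imwrite(f"pics/{f}.png",c["image"])
    return c["image"],cam(c,o),o
E
python3 - <<'E'
from h import *
_,C,o=shot("top")
f=lambda L:np.array(L)/2.75+[160,150]
for n,L,z in (("mod",[(259,257),(305,256),(311,342),(263,345)],.045),("zero",[(45,207),(118,206),(116,308),(41,306)],.042),("slopemid",[(675,190),(717,157),(630,223)],.088),("modblue",[(308,139)],.045),("yellow",[(332,15)],.045)):
    P=ray(C,f(L),z);print(n,P.round(4).tolist(),P.mean(0).round(4))
    if len(L)==4: print(np.linalg.norm(P-np.roll(P,-1,0),axis=1).round(4))
E
```

```text
mod [[0.4695, 0.0726, 0.045], [0.4709, 0.0381, 0.045], [0.4071, 0.0322, 0.045], [0.404, 0.068, 0.045]] [0.4379 0.0527 0.045 ]
[0.0346 0.0641 0.0359 0.0656]
zero [[0.5041, 0.2386, 0.042], [0.506, 0.1818, 0.042], [0.4287, 0.1805, 0.042], [0.4287, 0.2386, 0.042]] [0.4669 0.2099 0.042 ]
[0.0569 0.0773 0.058  0.0755]
slopemid [[0.5214, -0.2278, 0.088], [0.5457, -0.2588, 0.088], [0.4973, -0.1951, 0.088]] [ 0.5215 -0.2273  0.088 ]
modblue [[0.5593, 0.0378, 0.045]] [0.5593 0.0378 0.045 ]
yellow [[0.6554, 0.0216, 0.045]] [0.6554 0.0216 0.045 ]
```

>>> move_arm(
  moves=[
    {"dx": 3.8,"dy": -2.4},
    {"dx": 3.8,"dy": -2.4},
    {"dx": 3.8,"dy": -2.4},
    {"dx": 3.8,"dy": -2.4},
    {"dx": 3.8,"dy": -2.4},
    {"dx": 3.8,"dy": -2.4},
    {"dx": 3.8,"dy": -2.4},
    {"dx": 3.8,"dy": -2.4},
    {"dx": 3.8,"dy": -2.4},
    {"dx": 3.8,"dy": -2.4},
    {"dx": 3.8,"dy": -2.4},
    {"dx": 3.8,"dy": -2.4},
  ],
)

```text
invalid input
```

>>> move_arm(
  moves=[
    {"grip": 80},
    {"grip": 80},
  ],
)

```text
invalid input
```

Run:
```python
from h import *
im,C,o=shot("wrist","w1");print(o["tcp_pos"],o["eef_rot"],o["width"],o["t"],o["qd"].max())
```

```text
[ 0.13933769 -0.60926165  0.2226995 ] [[ 9.74841252e-01  2.22900275e-01  2.14634024e-05]
 [ 2.22900276e-01 -9.74841251e-01 -4.43381941e-05]
 [ 1.10404144e-05  4.80068990e-05 -9.99999999e-01]] 0.08767782063999614 0.6 0.01199353359088256
```

View pics/w1.png

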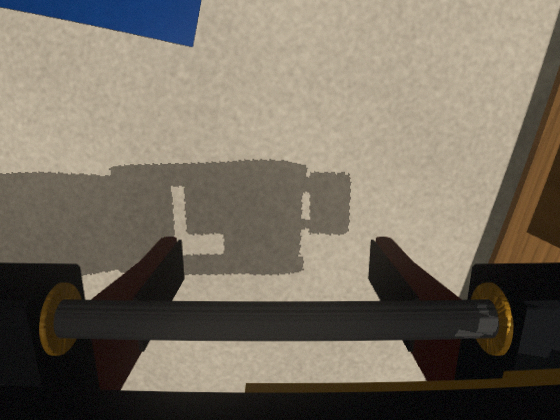

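The arm has not moved: the picture shows only the bare table and the fingers, with their tips near (175,240) and (380,240). I'll resend with all the keys in each row.

>>> move_arm(
  moves=[
    {"dx": 3.8,"dy": -2.4,"dz": 0,"spin": 0,"grip": 100},
    {"dx": 3.8,"dy": -2.4,"dz": 0,"spin": 0,"grip": 100},
  ],
  newtons=15,
)

```text
t: 0.85
tcp_pos: [0.2027, -0.5453, 0.2225]
eef_rot: [[0.975, 0.22, 0.0], [0.22, -0.975, -0.0], [0.0, 0.0, -1.0]]
wrist_force: [1.0, 0.2, 0.1]
width: 0.0875
grasp_force: 0.0
```

>>> move_arm(
  moves=[
    {"dx": 3.8,"dy": -2.4,"dz": 0,"spin": 0,"grip": 100},
    {"dx": 3.8,"dy": -2.4,"dz": 0,"spin": 0,"grip": 100},
    {"dx": 3.8,"dy": -2.4,"dz": 0,"spin": 0,"grip": 100},
    {"dx": 3.8,"dy": -2.4,"dz": 0,"spin": 0,"grip": 100},
    {"dx": 3.8,"dy": -2.4,"dz": 0,"spin": 0,"grip": 100},
    {"dx": 3.8,"dy": -2.4,"dz": 0,"spin": 0,"grip": 100},
    {"dx": 3.8,"dy": -2.4,"dz": 0,"spin": 0,"grip": 100},
    {"dx": 3.8,"dy": -2.4,"dz": 0,"spin": 0,"grip": 100},
    {"dx": 3.8,"dy": -2.4,"dz": 0,"spin": 0,"grip": 100},
    {"dx": 3.8,"dy": -2.4,"dz": 0,"spin": 0,"grip": 100},
    {"dx": 0,"dy": 0,"dz": 0,"spin": 0,"grip": 100},
  ],
  newtons=15,
)

```text
t: 1.95
tcp_pos: [0.5229, -0.2236, 0.2229]
eef_rot: [[0.974, 0.228, 0.002], [0.228, -0.974, 0.0], [0.002, 0.0, -1.0]]
wrist_force: [-0.4, -0.4, -0.5]
width: 0.0876
grasp_force: 0.0
```

Run:
```python
from h import *
im,C,o=shot("wrist","w2");print(o["tcp_pos"],o["eef_rot"],o["width"],o["t"])
```

```text
[ 0.52291617 -0.22361142  0.22291651] [[ 9.73773863e-01  2.27510236e-01  1.88560614e-03]
 [ 2.27510136e-01 -9.73775675e-01  2.70669378e-04]
 [ 1.89773745e-03  1.65423743e-04 -9.99998186e-01]] 0.08756979441908673 1.95
```

View pics/w2.png

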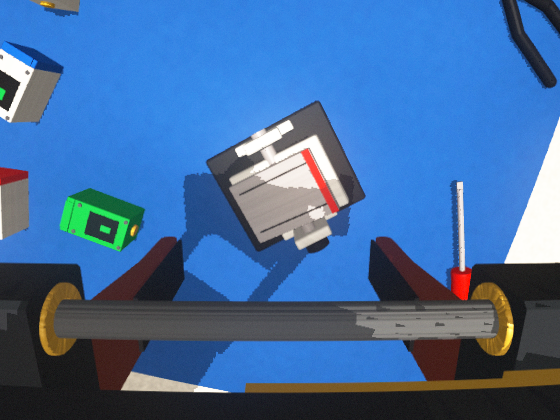

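The slope plate lies at about (285,197), its stripe running from (305,150) to (338,211). I'll enlarge the plate in all three pictures to pick its corners.

Run:
```python
import cv2,numpy as np
w=cv2.imread("pics/w2.png")[130:260,215:355];a=cv2.imread("pics/top0.png")[190:250,370:440];b=cv2.imread("pics/side0.png")[278:348,295:375]
f=lambda i,s:cv2.resize(i,None,fx=s,fy=s,interpolation=cv2.INTER_CUBIC)
W=f(w,3.5)   #490x455
A=f(a,4.);B=f(b,3.8)  #280x240, 304x266
out=np.zeros((600,800,3),np.uint8);out[:W.shape[0],:W.shape[1]]=W;out[:240,494:774]=A;out[250:250+B.shape[0],494:494+B.shape[1]]=B
cv2.imwrite("pics/m.png",out)
```

```text
(no output)
```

View pics/m.png

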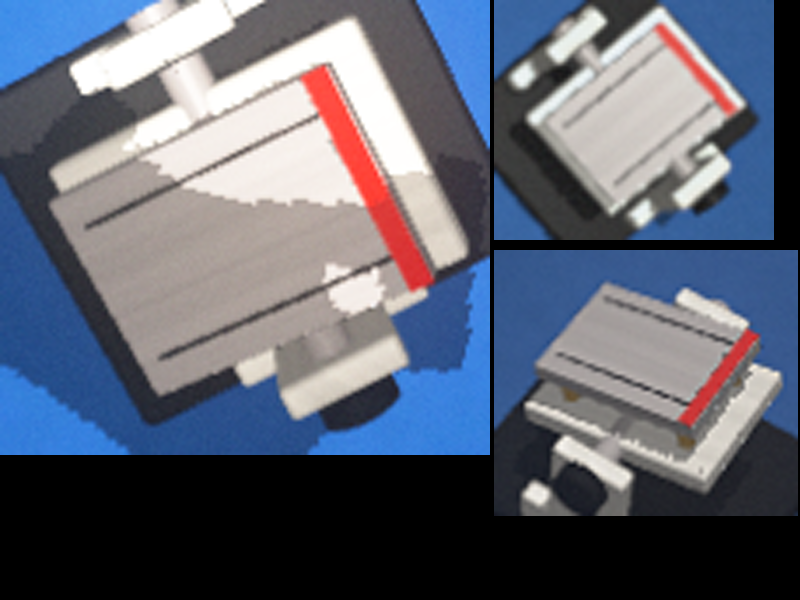

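The enlargement shows the plate corners clearly in all three views. I'll fit the plate's pose to them.

Run:
```python
from h import *
from scipy.spatial.transform import Rotation as Ro
import numpy as np
_,Ct,o=shot("top");_,Cs,o=shot("side");_,Cw,o=shot("wrist")
W=np.array([(328,65),(435,284),(160,395),(50,204)])/3.5+[215,130]
A=(np.array([(658,25),(742,108),(611,210),(536,120)])-[494,0])/4+[370,190]
B=(np.array([(758,335),(685,425),(535,373),(603,283)])-[494,250])/3.8+[295,278]
# crop resize half-pixel shift ignored except -0.4
obj=np.array([(38,28,0),(38,-28,0),(-38,-28,0),(-38,28,0)])/1e3
def pose(p): return Ro.from_euler("ZY",[p[3],-p[4]]).as_matrix(), p[:3]
def pts(p): R,t=pose(p);return obj@R.T+t
def fit(sets):
    r=least_squares(lambda p:np.concatenate([((proj(C,pts(p))-u)*w).ravel() for C,u,w in sets]+[[(p[2]-.0875)/.0015*1]]),[.52,-.227,.088,np.radians(-53),np.radians(20)],loss="soft_l1")
    p=r.x;print(p[:3].round(4),np.degrees(p[3:]).round(1),r.cost.round(2))
    return p
fit([(Cw,W-.35,1)]);fit([(Ct,A-.35,1)]);fit([(Cs,B-.35,1)])
p=fit([(Cw,W-.35,1.5),(Ct,A-.35,1),(Cs,B-.35,1)])
for C,u in((Cw,W),(Ct,A),(Cs,B)):print((proj(C,pts(p))-u+.35).round(1).tolist())
```

```text
[ 0.5199 -0.2342  0.0872] [-49.   15.8] 0.56
[ 0.5222 -0.227   0.0876] [-48.9  18.5] 1.89
[ 0.5212 -0.2321  0.0875] [-49.4  16.8] 1.57
[ 0.5204 -0.2338  0.0884] [-49.   16.8] 15.97
[[-0.8, -0.1], [0.4, 0.0], [-0.2, -0.1], [-0.6, -1.2]]
[[3.8, 0.4], [1.6, 1.5], [3.7, 0.5], [4.0, 1.5]]
[[-0.2, 0.2], [0.8, 0.7], [-1.2, -0.1], [0.0, 1.7]]
```

```bash
cat > fit.py <<'E'
from h import *
from scipy.spatial.transform import Rotation as Ro
W=np.array([(328,65),(435,284),(160,395),(50,204)])/3.5+[215,130]
A=(np.array([(658,25),(742,108),(611,210),(536,120)])-[494,0])/4+[370,190]
B=(np.array([(758,335),(685,425),(535,373),(603,283)])-[494,250])/3.8+[295,278]
obj=np.array([(38,28,0),(38,-28,0),(-38,-28,0),(-38,28,0)])/1e3
def pose(p): return Ro.from_euler("ZY",[p[3],-p[4]]).as_matrix(), p[:3]
def pts(p): R,t=pose(p);return obj@R.T+t
def fit(sets):
    r=least_squares(lambda p:np.concatenate([((proj(C,pts(p))-u)*w).ravel() for C,u,w in sets]+[[(p[2]-.0875)/.0015*1]]),[.52,-.227,.088,np.radians(-53),np.radians(20)],loss="soft_l1")
    p=r.x;print(p[:3].round(4),np.degrees(p[3:]).round(1),r.cost.round(2))
    return p
E
python3 - <<'E'
from fit import *
_,Ct,o=shot("top");_,Cs,o=shot("side");im,Cw2,o=shot("wrist","w3");c=vision.capture("wrist")
print(o["tcp_pos"],o["t"])
o2=dict(o,tcp_pos=np.array([.52291617,-.22361142,.22291651]),eef_rot=np.array([[ 9.73773863e-01,2.27510236e-01,1.88560614e-03],[2.27510136e-01,-9.73775675e-01,2.70669378e-04],[1.89773745e-03,1.65423743e-04,-9.99998186e-01]]))
Cw=cam(c,o2)
fit([(Cw,W-.35,1)])
p=fit([(Cw,W-.35,1.5),(Ct,A-.35,1),(Cs,B-.35,1)])
for C,u in((Cw,W),(Ct,A),(Cs,B)):print((proj(C,pts(p))-u+.35).round(1).tolist())
w2=cv2.imread("pics/w2.png");s=cv2.phaseCorrelate(w2[100:250,200:360].mean(2),im[100:250,200:360].mean(2).astype(float));print(s)
E
```

```text
[ 0.51872031 -0.22787422  0.22268109] 2.25
[ 0.5239 -0.2309  0.0872] [-48.9  15.7] 0.51
[ 0.5234 -0.2309  0.0854] [-48.8  15.6] 9.11
[[-0.7, 0.8], [0.0, 0.0], [-0.1, 0.3], [-0.2, -0.3]]
[[1.7, -1.0], [-0.5, -0.0], [1.9, -0.9], [2.2, 0.2]]
[[0.7, 0.0], [2.0, 0.3], [-0.0, -1.0], [1.0, 0.9]]
((-3.650945585533634, -5.836850728775929), 0.7159189371292899)
```

>>> move_arm(
  moves=[
    {"dx": -0.2,"dy": -4.2,"dz": 0,"spin": 0,"grip": 100},
    {"dx": -0.2,"dy": -4.2,"dz": 0,"spin": 0,"grip": 100},
    {"dx": -0.2,"dy": -4.2,"dz": 0,"spin": 0,"grip": 100},
    {"dx": -0.2,"dy": -4.2,"dz": 0,"spin": 0,"grip": 100},
    {"dx": -0.2,"dy": -4.2,"dz": 0,"spin": 0,"grip": 100},
    {"dx": -0.2,"dy": -4.1,"dz": 2,"spin": 0,"grip": 100},
    {"dx": -0.3,"dy": -4.1,"dz": 2,"spin": 0,"grip": 100},
    {"dx": 0,"dy": 0,"dz": 1,"spin": 8.4,"grip": 100},
    {"dx": 0,"dy": 0,"dz": 0,"spin": 0,"grip": 100},
    {"dx": 0,"dy": 0,"dz": 0,"spin": 0,"grip": 100},
    {"dx": 0,"dy": 0,"dz": 0,"spin": 0,"grip": 100},
  ],
  newtons=15,
)

```text
t: 3.45
tcp_pos: [0.4408, 0.0536, 0.1734]
eef_rot: [[0.997, 0.079, 0.001], [0.079, -0.997, 0.0], [0.001, 0.0, -1.0]]
wrist_force: [0.2, 0.6, 0.4]
width: 0.0874
grasp_force: 0.0
```

Run:
```python
from h import *
im,C,o=shot("wrist","w4");print(o["tcp_pos"],o["eef_rot"].round(3).tolist(),o["t"],abs(o["qd"]).max())
hsv=cv2.cvtColor(im,cv2.COLOR_BGR2HSV)
print(proj(C,[[.438,.0527,.045],[.47,.0553,.045]]))
```

```text
[0.44077335 0.05362232 0.17339065] [[0.997, 0.079, 0.001], [0.079, -0.997, 0.0], [0.001, 0.0, -1.0]] 3.45 0.6473740936038824
[[274.63963064 203.54530497]
 [274.54118755 163.70332884]]
```

View pics/w4.png

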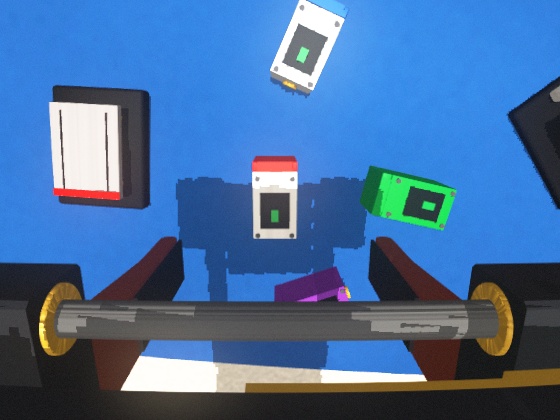

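The red module is centred at (275,203) and aligned with the tool. The zeroing plate shows at left, with corners near (52,103), (121,105), (119,199) and (53,190).

Run:
```python
from h import *
im,C,o=shot("wrist");print(o["tcp_pos"],o["eef_rot"].round(3).tolist())
print(ray(C,[(253,238.5),(297,238.5),(252,163),(297,163),(253,172),(297,172)],.045).round(4).tolist())
print(ray(C,[(51.5,102),(121,105),(119.5,199),(53,191)],.042).round(4).tolist())
g=cv2.cvtColor(im,cv2.COLOR_BGR2GRAY)
print(im[150:180:2,275].tolist()); print(g[230:246,275],g[205,246:256],g[205,292:302])
```

```text
[0.44078047 0.05362581 0.17339163] [[0.997, 0.078, 0.002], [0.078, -0.997, 0.0], [0.002, 0.0, -1.0]]
[[0.4071, 0.0682, 0.045], [0.41, 0.032, 0.045], [0.4692, 0.073, 0.045], [0.472, 0.0378, 0.045], [0.4622, 0.0717, 0.045], [0.4649, 0.0371, 0.045]]
[[0.5052, 0.2335, 0.042], [0.5062, 0.1775, 0.042], [0.4312, 0.1798, 0.042], [0.4336, 0.2361, 0.042]]
[[229, 140, 77], [229, 141, 81], [229, 137, 79], [94, 71, 149], [67, 57, 159], [67, 54, 157], [91, 93, 254], [104, 110, 255], [96, 107, 255], [97, 109, 255], [96, 107, 255], [243, 244, 251], [255, 255, 255], [255, 255, 255], [255, 255, 255]]
[223 220 221 221 221 222 219 220 180  76  79  75  73  70  76  75] [ 88  82  83  88  84  83 110 203 226 226] [219 222 220 223 177 114  84  87  86  86]
```

>>> move_arm(
  moves=[
    {"dx": -0.1,"dy": 0.1,"dz": 3,"spin": 0,"grip": 90},
    {"dx": 0,"dy": 0,"dz": 4,"spin": 0,"grip": 80},
    {"dx": 0,"dy": 0,"dz": 4,"spin": 0,"grip": 80},
    {"dx": 0,"dy": 0,"dz": 3,"spin": 0,"grip": 80},
    {"dx": 0,"dy": 0,"dz": 1.5,"spin": 0,"grip": 80},
    {"dx": 0,"dy": 0,"dz": 0.6,"spin": 0,"grip": 80},
    {"dx": 0,"dy": 0,"dz": 0,"spin": 0,"grip": 80},
    {"dx": 0,"dy": 0,"dz": 0,"spin": 0,"grip": 80},
  ],
  newtons=15,
)

```text
t: 4.35
tcp_pos: [0.4398, 0.0532, 0.0124]
eef_rot: [[0.997, 0.078, 0.001], [0.078, -0.997, 0.0], [0.001, -0.0, -1.0]]
wrist_force: [0.2, -0.2, 0.7]
width: 0.0703
grasp_force: 0.0
```

>>> move_arm(
  moves=[
    {"dx": 0,"dy": 0,"dz": 0,"spin": 0,"grip": 0},
    {"dx": 0,"dy": 0,"dz": 0,"spin": 0,"grip": 0},
    {"dx": 0,"dy": 0,"dz": 0,"spin": 0,"grip": 0},
    {"dx": 0,"dy": 0,"dz": 0,"spin": 0,"grip": 0},
    {"dx": 0,"dy": 0,"dz": 0,"spin": 0,"grip": 0},
    {"dx": 0,"dy": 0,"dz": 0,"spin": 0,"grip": 0},
    {"dx": 0,"dy": 0,"dz": 0,"spin": 0,"grip": 0},
    {"dx": 0,"dy": 0,"dz": 0,"spin": 0,"grip": 0},
  ],
  newtons=15,
)

```text
t: 5.15
tcp_pos: [0.4392, 0.0535, 0.0119]
eef_rot: [[0.997, 0.078, 0.0], [0.078, -0.997, 0.0], [0.0, -0.0, -1.0]]
wrist_force: [-0.2, 1.3, 5.7]
width: 0.0358
grasp_force: 15.0
```

>>> move_arm(
  moves=[
    {"dx": 0,"dy": 0,"dz": -2,"spin": 0,"grip": 0},
    {"dx": 0,"dy": 0,"dz": -3.5,"spin": 0,"grip": 0},
    {"dx": 0,"dy": 0,"dz": -3.5,"spin": 0,"grip": 0},
    {"dx": 0,"dy": 0,"dz": -2,"spin": 0,"grip": 0},
    {"dx": 0.5,"dy": -2,"dz": 0,"spin": 0,"grip": 0},
    {"dx": 1,"dy": -3.6,"dz": 0,"spin": 0,"grip": 0},
    {"dx": 1,"dy": -3.8,"dz": 0,"spin": 0,"grip": 0},
    {"dx": 1,"dy": -3.6,"dz": 0,"spin": 0,"grip": 0},
    {"dx": 0.6,"dy": -2.2,"dz": 0,"spin": 0,"grip": 0},
    {"dx": 0,"dy": 0,"dz": 0,"spin": -5,"grip": 0},
    {"dx": 0,"dy": 0,"dz": 0,"spin": -8.5,"grip": 0},
    {"dx": 0,"dy": 0,"dz": 0,"spin": -8.5,"grip": 0},
  ],
  newtons=15,
)

```text
t: 6.35
tcp_pos: [0.4674, 0.2082, 0.1211]
eef_rot: [[0.892, 0.452, -0.001], [0.452, -0.892, -0.001], [-0.001, -0.0, -1.0]]
wrist_force: [-0.8, -0.9, -1.4]
width: 0.0357
grasp_force: 15.0
```

>>> move_arm(
  moves=[
    {"dx": 0,"dy": 0,"dz": 0,"spin": -8.5,"grip": 0},
    {"dx": 0,"dy": 0,"dz": 0,"spin": -8.5,"grip": 0},
    {"dx": 0,"dy": 0,"dz": 0,"spin": -8.5,"grip": 0},
    {"dx": 0,"dy": 0,"dz": 0,"spin": -8.5,"grip": 0},
    {"dx": 0,"dy": 0,"dz": 0,"spin": -8.5,"grip": 0},
    {"dx": 0,"dy": 0,"dz": 0,"spin": -8.5,"grip": 0},
    {"dx": 0,"dy": 0,"dz": 0,"spin": -8.5,"grip": 0},
    {"dx": 0,"dy": 0,"dz": 0,"spin": -8.5,"grip": 0},
    {"dx": 0,"dy": 0,"dz": 0,"spin": -8.5,"grip": 0},
    {"dx": 0,"dy": 0,"dz": 0,"spin": -8.5,"grip": 0},
    {"dx": 0,"dy": 0,"dz": 0,"spin": -8.5,"grip": 0},
    {"dx": 0,"dy": 0,"dz": 0,"spin": -8.5,"grip": 0},
  ],
  newtons=15,
)

```text
t: 7.55
tcp_pos: [0.4675, 0.2079, 0.1212]
eef_rot: [[-0.627, 0.779, -0.001], [0.779, 0.627, -0.0], [0.0, -0.001, -1.0]]
wrist_force: [0.3, 0.4, -2.3]
width: 0.0362
grasp_force: 15.0
```

>>> move_arm(
  moves=[
    {"dx": 0,"dy": 0,"dz": 0,"spin": -8.5,"grip": 0},
    {"dx": 0,"dy": 0,"dz": 0,"spin": -8.5,"grip": 0},
    {"dx": 0,"dy": 0,"dz": 0,"spin": -8.5,"grip": 0},
    {"dx": 0,"dy": 0,"dz": 0,"spin": -8.5,"grip": 0},
    {"dx": 0,"dy": 0,"dz": 0,"spin": -8.5,"grip": 0},
    {"dx": 0,"dy": 0,"dz": 0,"spin": -8.5,"grip": 0},
    {"dx": 0,"dy": 0,"dz": 0,"spin": 0,"grip": 0},
    {"dx": 0,"dy": 0,"dz": 0,"spin": 0,"grip": 0},
    {"dx": 0,"dy": 0,"dz": 0,"spin": 0,"grip": 0},
    {"dx": 0,"dy": 0,"dz": 0,"spin": 0,"grip": 0},
  ],
  newtons=15,
)

```text
t: 8.55
tcp_pos: [0.468, 0.2081, 0.1216]
eef_rot: [[-1.0, 0.011, -0.0], [0.011, 1.0, -0.0], [0.0, -0.0, -1.0]]
wrist_force: [-0.1, 0.1, -2.1]
width: 0.0359
grasp_force: 15.0
```

Run:
```python
from h import *
im,C,o=shot("wrist","w5");print(o["tcp_pos"],o["eef_rot"].round(3).tolist(),o["t"],o["wrist_force"])
np.save("c5.npy",np.array([*C[2].ravel(),*C[3]]))
im2,C2,_=shot("side","s5")
cv2.imwrite("pics/m5.png",np.hstack([im[:400,100:460],cv2.resize(im2[100:230,170:316],None,fx=3,fy=3,interpolation=2)[:400,:438]]))
```

```text
[0.46796318 0.20808547 0.12160048] [[-1.0, 0.011, -0.0], [0.011, 1.0, -0.0], [0.0, -0.0, -1.0]] 8.55 [-0.06895812  0.11058087 -2.10391785]Traceback (most recent call last):
  File "<stdin>", line 5, in <module>
    return _nx.concatenate(arrs, 1, dtype=dtype, casting=casting)
           ~~~~~~~~~~~~~~~^^^^^^^^^^^^^^^^^^^^^^^^^^^^^^^^^^^^^^^
ValueError: all the input array dimensions except for the concatenation axis must match exactly, but along dimension 0, the array at index 0 has size 400 and the array at index 1 has size 390
```

Run:
```python
import cv2,numpy as np
im=cv2.imread("pics/w5.png");im2=cv2.imread("pics/s5.png")
cv2.imwrite("pics/m5.png",np.hstack([im[:390,100:460],cv2.resize(im2[100:230,170:316],None,fx=3,fy=3,interpolation=2)]))
```

```text
(no output)
```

View pics/m5.png

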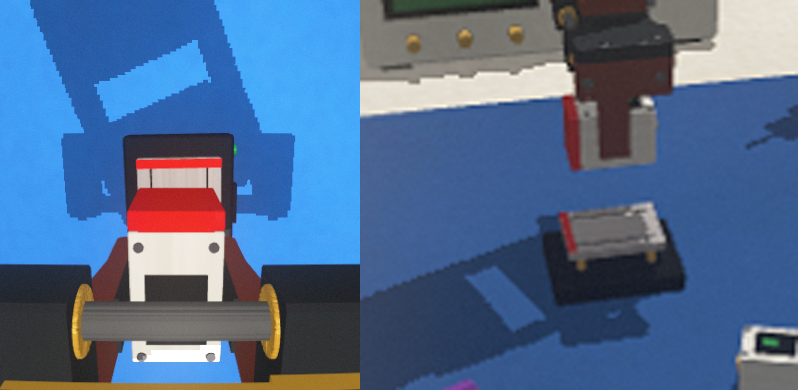

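The red end faces the stripe. In the wrist picture the plate's striped edge runs from about (236,157) to (322,157), directly ahead of the module.

Run:
```python
from h import *
im,C,o=shot("wrist")
P=ray(C,[(236.5,157.5),(322,157.5)],.042);print(P.round(4),o["tcp_pos"])
# module red-face bottom edge (nearest to image top)
print(im[150:200:1,280].tolist()[::1][35:50]);
for y in (160,):
    g=im[y,225:335].astype(int).sum(1); d=np.abs(np.diff(g)); print([(225+i,d[i]) for i in np.where(d>120)[0]])
g=im[145:205,280].astype(int)[:,1]; print([(145+i,np.diff(g)[i]) for i in np.where(abs(np.diff(g))>25)[0]])
```

```text
[[0.4293 0.1814 0.042 ]
 [0.4298 0.237  0.042 ]] [0.46804025 0.20810492 0.1216705 ]
[[190, 199, 212], [189, 196, 210], [156, 162, 203], [52, 59, 183], [31, 34, 178], [32, 33, 176], [32, 38, 179], [33, 37, 180], [28, 33, 177], [35, 34, 179], [30, 32, 177], [32, 36, 176], [33, 39, 179], [34, 35, 179], [29, 34, 179]]
[]
[(np.int64(156), np.int64(46)), (np.int64(158), np.int64(-58)), (np.int64(166), np.int64(36)), (np.int64(167), np.int64(76)), (np.int64(168), np.int64(45)), (np.int64(186), np.int64(-34)), (np.int64(187), np.int64(-103))]
```

>>> move_arm(
  moves=[
    {"dx": 0,"dy": 0.1,"dz": 2,"spin": 0,"grip": 0},
    {"dx": 0,"dy": 0,"dz": 2.5,"spin": 0,"grip": 0},
    {"dx": 0,"dy": 0,"dz": 1.5,"spin": 0,"grip": 0},
    {"dx": 0,"dy": 0,"dz": 0.6,"spin": 0,"grip": 0},
    {"dx": 0,"dy": 0,"dz": 0.3,"spin": 0,"grip": 0},
    {"dx": 0,"dy": 0,"dz": 0.2,"spin": 0,"grip": 0},
    {"dx": 0,"dy": 0,"dz": 0.2,"spin": 0,"grip": 0},
    {"dx": 0,"dy": 0,"dz": 0,"spin": 0,"grip": 0},
    {"dx": 0,"dy": 0,"dz": 0,"spin": 0,"grip": 0},
  ],
  newtons=15,
)

```text
t: 9.6
tcp_pos: [0.4683, 0.2092, 0.0492]
eef_rot: [[-1.0, 0.009, 0.001], [0.009, 1.0, 0.0], [-0.001, 0.0, -1.0]]
wrist_force: [-1.4, -0.8, 2.2]
width: 0.0361
grasp_force: 15.0
```

>>> move_arm(
  moves=[
    {"dx": 0,"dy": 0,"dz": 0.1,"spin": 0,"grip": 0},
    {"dx": 0,"dy": 0,"dz": 0,"spin": 0,"grip": 0},
    {"dx": 0,"dy": 0,"dz": 0,"spin": 0,"grip": 0},
    {"dx": 0,"dy": 0,"dz": 0,"spin": 0,"grip": 0},
    {"dx": 0,"dy": 0,"dz": 0,"spin": 0,"grip": 0},
    {"dx": 0,"dy": 0,"dz": 0,"spin": 0,"grip": 0},
    {"dx": 0,"dy": 0,"dz": 0,"spin": 0,"grip": 0},
    {"dx": 0,"dy": 0,"dz": 0,"spin": 0,"grip": 0},
    {"dx": 0,"dy": 0,"dz": 0,"spin": 0,"grip": 0},
    {"dx": 0,"dy": 0,"dz": 0,"spin": 0,"grip": 0},
  ],
  newtons=15,
)

```text
t: 10.6
tcp_pos: [0.4683, 0.2092, 0.0478]
eef_rot: [[-1.0, 0.009, 0.0], [0.009, 1.0, 0.0], [-0.0, 0.0, -1.0]]
wrist_force: [0.6, 1.3, 2.3]
width: 0.0361
grasp_force: 15.0
```

Run:
```python
from h import *
F=[]
for n in ("side","wrist","top"):
    im,C,o=shot(n,n+"6");F.append(o["wrist_force"]);print(o["tcp_pos"],o["wrist_force"],o["eef_rot"][:,2])
a=cv2.imread("pics/side6.png");b=cv2.imread("pics/s5.png")
f=lambda i:cv2.resize(i[140:230,215:305],None,fx=4.4,fy=4.4,interpolation=2)
cv2.imwrite("pics/m6.png",np.hstack([f(b),f(a)]))
```

```text
[0.46829871 0.20922281 0.04775181] [0.63763067 1.31808751 2.34139608] [ 4.74325490e-04  2.17095985e-04 -9.99999864e-01]
[0.46828526 0.20923528 0.04775862] [0.88870551 0.26740478 2.63454232] [ 4.65923058e-04  2.05133443e-04 -9.99999870e-01]
[0.46827946 0.20922055 0.04775278] [ 0.49132194 -0.36350923  2.85714549] [ 4.67853425e-04  2.11272721e-04 -9.99999868e-01]
```

View pics/m6.png

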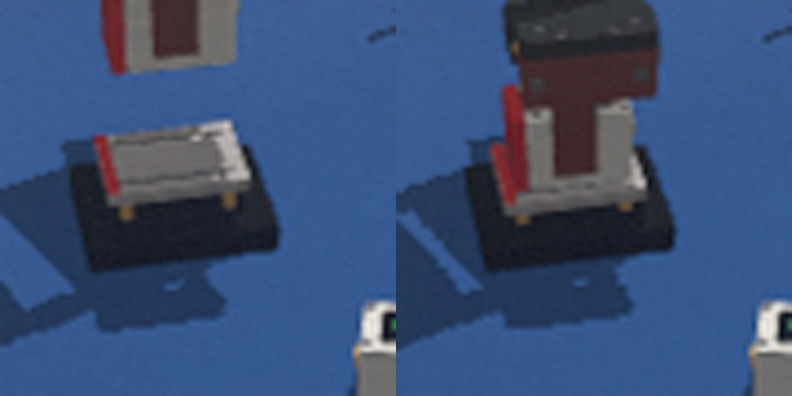

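>>> move_arm(
  moves=[
    {"dx": 0,"dy": 0,"dz": -1,"spin": 0,"grip": 0},
    {"dx": 0,"dy": 0,"dz": -3,"spin": 0,"grip": 0},
    {"dx": 0,"dy": 0,"dz": -4,"spin": 0,"grip": 0},
    {"dx": 0,"dy": 0,"dz": -3,"spin": 0,"grip": 0},
    {"dx": 0,"dy": 0,"dz": -1,"spin": 0,"grip": 0},
    {"dx": -0.2,"dy": -2,"dz": 0,"spin": 0,"grip": 0},
    {"dx": -0.4,"dy": -3.8,"dz": 0,"spin": 0,"grip": 0},
    {"dx": -0.5,"dy": -4,"dz": 0,"spin": 0,"grip": 0},
    {"dx": -0.5,"dy": -4,"dz": 0,"spin": 0,"grip": 0},
    {"dx": -0.5,"dy": -4,"dz": 0,"spin": 0,"grip": 0},
    {"dx": -0.5,"dy": -4,"dz": 0,"spin": 0,"grip": 0},
    {"dx": -0.5,"dy": -4,"dz": 0,"spin": 0,"grip": 0},
  ],
  newtons=15,
)

```text
t: 11.95
tcp_pos: [0.4956, -0.0507, 0.1667]
eef_rot: [[-1.0, 0.009, -0.002], [0.009, 1.0, 0.0], [0.002, 0.0, -1.0]]
wrist_force: [0.1, 0.4, -1.3]
width: 0.036
grasp_force: 15.0
```

>>> move_arm(
  moves=[
    {"dx": -0.5,"dy": -4,"dz": 0,"spin": 0,"grip": 0},
    {"dx": -0.5,"dy": -4,"dz": 0,"spin": 0,"grip": 0},
    {"dx": -0.5,"dy": -4,"dz": 0,"spin": 0,"grip": 0},
    {"dx": -0.5,"dy": -3.5,"dz": 0,"spin": 0,"grip": 0},
    {"dx": -0.2,"dy": -1.5,"dz": 0,"spin": 0,"grip": 0},
    {"dx": 0,"dy": 0,"dz": 0,"spin": 5,"grip": 0},
    {"dx": 0,"dy": 0,"dz": 0,"spin": 8.5,"grip": 0},
    {"dx": 0,"dy": 0,"dz": 0,"spin": 8.5,"grip": 0},
    {"dx": 0,"dy": 0,"dz": 0,"spin": 8.5,"grip": 0},
    {"dx": 0,"dy": 0,"dz": 0,"spin": 8.5,"grip": 0},
    {"dx": 0,"dy": 0,"dz": 0,"spin": 8.5,"grip": 0},
    {"dx": 0,"dy": 0,"dz": 0,"spin": 8.5,"grip": 0},
  ],
  newtons=15,
)

```text
t: 13.15
tcp_pos: [0.5163, -0.2182, 0.1667]
eef_rot: [[-0.547, 0.837, -0.002], [0.837, 0.547, 0.001], [0.002, -0.001, -1.0]]
wrist_force: [-0.9, -0.1, -2.2]
width: 0.0361
grasp_force: 15.0
```

>>> move_arm(
  moves=[
    {"dx": 0,"dy": 0,"dz": 0,"spin": 8.5,"grip": 0},
    {"dx": 0,"dy": 0,"dz": 0,"spin": 8.5,"grip": 0},
    {"dx": 0,"dy": 0,"dz": 0,"spin": 8.5,"grip": 0},
    {"dx": 0,"dy": 0,"dz": 0,"spin": 8.5,"grip": 0},
    {"dx": 0,"dy": 0,"dz": 0,"spin": 8.5,"grip": 0},
    {"dx": 0,"dy": 0,"dz": 0,"spin": 8.5,"grip": 0},
    {"dx": 0,"dy": 0,"dz": 0,"spin": 8.5,"grip": 0},
    {"dx": 0,"dy": 0,"dz": 0,"spin": 8.5,"grip": 0},
    {"dx": 0,"dy": 0,"dz": 0,"spin": 8.5,"grip": 0},
    {"dx": 0,"dy": 0,"dz": 0,"spin": 8.5,"grip": 0},
    {"dx": 0,"dy": 0,"dz": 0,"spin": 8.5,"grip": 0},
    {"dx": 0,"dy": 0,"dz": 0,"spin": 8.5,"grip": 0},
  ],
  newtons=15,
)

```text
t: 14.35
tcp_pos: [0.5163, -0.2181, 0.1667]
eef_rot: [[0.933, 0.361, -0.002], [0.361, -0.933, 0.001], [-0.002, -0.002, -1.0]]
wrist_force: [-0.2, -0.1, -1.4]
width: 0.0359
grasp_force: 15.0
```

>>> move_arm(
  moves=[
    {"dx": 0,"dy": 0,"dz": 0,"spin": 8.5,"grip": 0},
    {"dx": 0,"dy": 0,"dz": 0,"spin": 8.5,"grip": 0},
    {"dx": 0,"dy": 0,"dz": 0,"spin": 8.5,"grip": 0},
    {"dx": 0,"dy": 0,"dz": 0,"spin": 8.5,"grip": 0},
    {"dx": 0,"dy": 0,"dz": 0,"spin": 8.5,"grip": 0},
    {"dx": 0,"dy": 0,"dz": 0,"spin": 8.5,"grip": 0},
    {"dx": 0,"dy": 0,"dz": 0,"spin": 8.5,"grip": 0},
    {"dx": 0,"dy": 0,"dz": 0,"spin": 8,"grip": 0},
    {"dx": 0,"dy": 0,"dz": 0,"spin": 4,"grip": 0},
    {"dx": 0,"dy": 0,"dz": 0,"spin": 0,"grip": 0},
    {"dx": 0,"dy": 0,"dz": 0,"spin": 0,"grip": 0},
    {"dx": 0,"dy": 0,"dz": 0,"spin": 0,"grip": 0},
  ],
  newtons=15,
)

```text
t: 15.55
tcp_pos: [0.5169, -0.219, 0.1673]
eef_rot: [[0.644, -0.765, -0.001], [-0.765, -0.644, 0.0], [-0.001, 0.0, -1.0]]
wrist_force: [-0.7, -0.0, -2.0]
width: 0.0358
grasp_force: 15.0
```

Run:
```python
from h import *
im,C,o=shot("wrist","w7");R=o["eef_rot"];print(o["tcp_pos"],np.degrees(np.arctan2(R[1,0],R[0,0])),R[:,2],o["t"],o["wrist_force"],o["joint_positions"].round())
T=o["tcp_pos"];print("tool shift cm",(R.T@(np.array([.5131,-.2193,.1162])-T)*100).round(2))
im2,C2,_=shot("side","s7")
cv2.imwrite("pics/m7.png",np.hstack([im[:400,100:460],cv2.resize(im2[218:350,270:390],None,fx=3.04,fy=3.04,interpolation=2)[:400]]))
```

```text
[ 0.51689934 -0.21895144  0.16734065] -49.921352783160216 [-6.99574741e-04  3.64689235e-04 -9.99999689e-01] 15.55 [-0.72312012 -0.00842601 -1.9610622 ] [-24.  23. 104.   0.  53. 116.]
tool shift cm [-0.21  0.31  5.11]
```

View pics/m7.png

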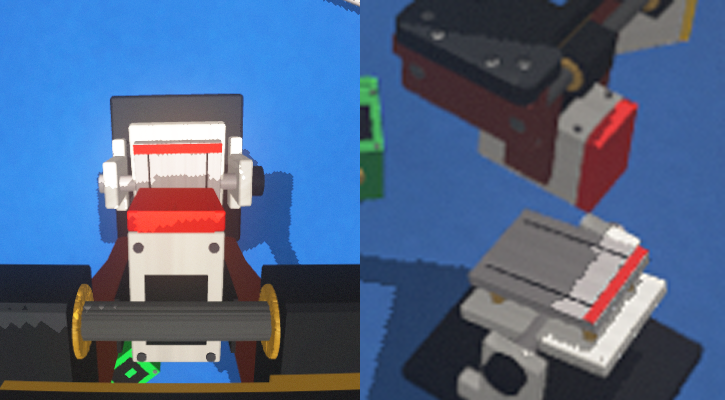

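The stripe is level and centred just ahead of the module, running from (233,142) to (322,142) in the full wrist frame. So yaw and centring are good, and I'll put numbers on it.

Run:
```python
from h import *
im,C,o=shot("wrist");R=o["eef_rot"];T=o["tcp_pos"]
for y in (146,148,150):
    r=im[y].astype(int); m=np.where((r[:,2]>150)&(r[:,1]<110)&(r[:,0]<110))[0]; m=m[(m>200)&(m<350)]; print(y,m.min(),m.max())
c=im[130:165,278].astype(int);print([(130+i,v.tolist()) for i,v in enumerate(c)][6:26])
for th in (15,16.5,18.5):
    s=np.sin(np.radians(th));P=ray(C,[(233.5,143),(322,142.5)],.0872+.038*s)
    mid=P.mean(0);e=P[1]-P[0];u=np.array([-e[1],e[0]])/np.linalg.norm(e[:2]);print(th,mid.round(4),np.linalg.norm(e),np.degrees(np.arctan2(u[1],u[0])),(mid[:2]-u*.038*np.cos(np.radians(th))).round(4))
```

```text
146 233 321
148 234 321
150 234 321
[(136, [253, 255, 255]), (137, [254, 255, 255]), (138, [254, 255, 255]), (139, [251, 254, 254]), (140, [195, 209, 224]), (141, [142, 150, 171]), (142, [153, 162, 180]), (143, [169, 177, 205]), (144, [175, 187, 250]), (145, [61, 80, 255]), (146, [70, 82, 255]), (147, [65, 78, 255]), (148, [62, 77, 255]), (149, [62, 77, 255]), (150, [62, 76, 255]), (151, [62, 78, 255]), (152, [64, 76, 255]), (153, [126, 136, 255]), (154, [221, 229, 252]), (155, [240, 244, 249])]
15 [ 0.5482 -0.2591  0.097 ] 0.05483897952937571 -49.61975171599503 [ 0.5244 -0.2311]
16.5 [ 0.5482 -0.2592  0.098 ] 0.05461181712979395 -49.61975171599498 [ 0.5246 -0.2314]
18.5 [ 0.5483 -0.2592  0.0993] 0.05431169052207417 -49.61975171599504 [ 0.5249 -0.2318]
```

>>> move_arm(
  moves=[
    {"dx": -0.1,"dy": 0.2,"dz": 2,"spin": 0,"grip": 0},
    {"dx": 0,"dy": 0.1,"dz": 2,"spin": 0,"grip": 0},
    {"dx": 0,"dy": 0,"dz": 1.1,"spin": 0,"grip": 0},
    {"dx": 0.14,"dy": 0,"dz": 0.48,"spin": 0,"grip": 0},
    {"dx": 0.11,"dy": 0,"dz": 0.38,"spin": 0,"grip": 0},
    {"dx": 0,"dy": 0,"dz": 0,"spin": 0,"grip": 0},
    {"dx": 0,"dy": 0,"dz": 0,"spin": 0,"grip": 0},
    {"dx": 0,"dy": 0,"dz": 0,"spin": 0,"grip": 0},
  ],
  newtons=15,
)

```text
t: 16.5
tcp_pos: [0.5162, -0.2226, 0.1087]
eef_rot: [[0.643, -0.766, 0.001], [-0.766, -0.643, -0.0], [0.001, -0.0, -1.0]]
wrist_force: [-0.3, -0.1, -1.3]
width: 0.036
grasp_force: 15.0
```

>>> move_arm(
  moves=[
    {"dx": 0,"dy": 0,"dz": 0,"spin": 0,"grip": 0},
    {"dx": 0,"dy": 0,"dz": 0,"spin": 0,"grip": 0},
    {"dx": 0.06,"dy": 0,"dz": 0.19,"spin": 0,"grip": 0},
    {"dx": 0.06,"dy": 0,"dz": 0.19,"spin": 0,"grip": 0},
    {"dx": 0.06,"dy": 0,"dz": 0.19,"spin": 0,"grip": 0},
    {"dx": 0,"dy": 0,"dz": 0,"spin": 0,"grip": 0},
    {"dx": 0,"dy": 0,"dz": 0,"spin": 0,"grip": 0},
    {"dx": 0,"dy": 0,"dz": 0,"spin": 0,"grip": 0},
  ],
  newtons=4,
)

```text
t: 17.3
tcp_pos: [0.517, -0.2237, 0.1024]
eef_rot: [[0.642, -0.766, -0.0], [-0.766, -0.642, 0.0], [-0.0, -0.0, -1.0]]
wrist_force: [-0.6, 1.6, -0.1]
width: 0.0361
grasp_force: 4.0
```

>>> move_arm(
  moves=[
    {"dx": 0.04,"dy": 0,"dz": 0.15,"spin": 0,"grip": 0},
    {"dx": 0.04,"dy": 0,"dz": 0.15,"spin": 0,"grip": 0},
    {"dx": 0.04,"dy": 0,"dz": 0.14,"spin": 0,"grip": 0},
    {"dx": 0.04,"dy": 0,"dz": 0.14,"spin": 0,"grip": 0},
    {"dx": 0,"dy": 0,"dz": 0,"spin": 0,"grip": 0},
    {"dx": 0,"dy": 0,"dz": 0,"spin": 0,"grip": 0},
  ],
  newtons=4,
)

```text
t: 17.9
tcp_pos: [0.5178, -0.2249, 0.0964]
eef_rot: [[0.643, -0.766, -0.001], [-0.766, -0.643, 0.0], [-0.001, 0.0, -1.0]]
wrist_force: [-1.5, 2.7, 1.6]
width: 0.036
grasp_force: 4.0
```

Run:
```python
from h import *
for n in ("side","wrist","top","side"):
    im,C,o=shot(n,n+"8");print(o["tcp_pos"].round(4),o["wrist_force"].round(2),o["wrist_torque"].round(3),o["t"])
a=cv2.imread("pics/side8.png");w=cv2.imread("pics/wrist8.png")
cv2.imwrite("pics/m8.png",np.hstack([w[100:380,180:370],cv2.resize(a[245:385,275:395],None,fx=4,fy=4,interpolation=2)[140:420] ]))
f=cv2.resize(a[250:350,280:390],None,fx=4,fy=4,interpolation=2);g=cv2.resize(w[110:310,200:360],None,fx=2,fy=2,interpolation=2)
cv2.imwrite("pics/m8.png",np.hstack([g,f]));print(g.shape,f.shape)
```

```text
[ 0.5178 -0.2249  0.0964] [-1.49  2.7   1.6 ] [0.567 0.273 0.008] 17.9
[ 0.5178 -0.2249  0.0965] [-2.1   2.22  2.51] [0.554 0.307 0.019] 17.95
[ 0.5178 -0.225   0.0965] [-2.54  2.62  2.73] [ 0.555  0.3   -0.028] 18.0
[ 0.5178 -0.2249  0.0965] [-2.08  3.    2.18] [0.597 0.273 0.025] 18.05
(400, 320, 3) (400, 440, 3)
```

View pics/m8.png

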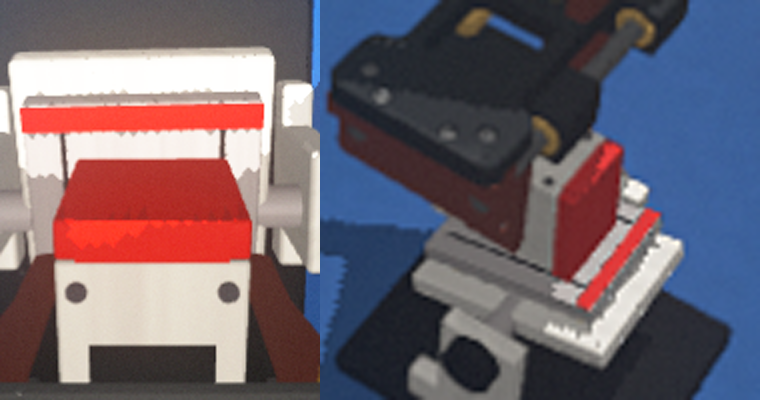

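The module is partly tilted on the plate in both views: red face from about (230,190) to (325,220) in the wrist frame, squarely in line with the stripe at (210–332,165). Now to measure its tilt from the wrist-picture edges, comparing w7 (untilted) with wrist8.

```bash
cat > tilt.py <<'E'
from h import *
def rows(im,x0=270,x1=284):
    r=im[:,x0:x1].astype(int).mean(1);red=(r[:,2]>1.7*r[:,1])
    w=(r[:,1]>140)
    i=[k for k in range(1,300) if red[k]!=red[k-1]]
    g=r[:,1]; j=[k for k in range(335,415) if abs(g[k]-g[k-1])>25]
    d=[k for k in range(180,250) if red[k] and red[k-1] and abs(r[k,2]-r[k-1,2])>18]
    return i,d,j
def pred(phi,du,dz,mount,K,D,h=.0084,L=[(32,-22.5),(32,22.5),(-32,22.5)]):
    c,s=np.cos(phi),np.sin(phi);out=[]
    M=np.linalg.inv(np.array(mount))
    for a,b in L:
        u,z=a/1e3+du,b/1e3-h+dz
        P=np.array([c*u-s*z,0,-.019-(s*u+c*z)])
        q=M[:3,:3]@P+M[:3,3];out.append(cv2.projectPoints(q.reshape(1,1,3),np.zeros(3),np.zeros(3),K,D)[0].ravel()[1])
    return np.array(out)
E
python3 - <<'E'
from tilt import *
c=vision.capture("wrist");K,D,_,_=cam(c,env.get_obs())
for f in("w7","wrist8"):print(f,rows(cv2.imread(f"pics/{f}.png")))
for a in (0,4,8,12,16,20):print(a,pred(np.radians(a),0,0,c["mount"],K,D).round(1))
E
```

```text
w7 ([144, 153, 188, 233], [210, 211], [345, 346, 362, 383, 393])
wrist8 ([163, 175, 190, 242], [220], [349, 350, 365, 366, 392, 393])
0 [191.  215.9 368.3]
4 [187.6 220.5 366.6]
8 [184.5 225.5 364.4]
12 [181.8 231.  362. ]
16 [179.4 236.9 359.3]
20 [177.4 243.2 356.3]
```

```bash
cat >> tilt.py <<'E'
def fit(obs,c,K,D,phi0=None):
    def f(p):
        a=p[0] if phi0 is None else phi0
        return pred(a,p[1],p[2],c["mount"],K,D)-obs
    r=least_squares(f,[.1,0,0],x_scale=[.1,.002,.002],method="trf")
    return np.degrees(r.x[0]),r.x[1:]*1e3,r.fun
E
python3 - <<'E'
from tilt import *
c=vision.capture("wrist");K,D,_,_=cam(c,env.get_obs())
for o,p in (((188,210.5,362),0),((188,210.5,362),None),((190,220,365.7),None),((190,220.5,365.7),None)):print(fit(o,c,K,D,p))
E
```

```text
(np.float64(5.729577951308233), array([ 1.21080614, -2.4346829 ]), array([-0.50476858,  0.4391726 , -0.06754051]))
(np.float64(-0.48986381852484934), array([ 1.16791724, -2.57890747]), array([0., 0., 0.]))
(np.float64(2.6407218077915466), array([-1.20313362, -2.31784388]), array([-2.84217094e-14, -2.84217094e-14, -5.68434189e-14]))
(np.float64(2.8765585980398125), array([-1.32427112, -2.38154046]), array([ 2.84217094e-14,  0.00000000e+00, -5.68434189e-14]))
```

>>> move_arm(
  moves=[
    {"dx": -0.08,"dy": 0,"dz": -0.28,"spin": 0,"grip": 0},
    {"dx": -0.08,"dy": 0,"dz": -0.28,"spin": 0,"grip": 0},
    {"dx": -0.09,"dy": 0,"dz": -0.28,"spin": 0,"grip": 0},
    {"dx": 0.22,"dy": 0,"dz": -0.07,"spin": 0,"grip": 0},
    {"dx": 0.22,"dy": 0,"dz": -0.07,"spin": 0,"grip": 0},
    {"dx": 0.22,"dy": 0,"dz": -0.07,"spin": 0,"grip": 0},
    {"dx": 0,"dy": 0,"dz": 0,"spin": 0,"grip": 0},
    {"dx": 0,"dy": 0,"dz": 0,"spin": 0,"grip": 0},
  ],
  newtons=3,
)

```text
t: 19.0
tcp_pos: [0.5206, -0.2283, 0.107]
eef_rot: [[0.642, -0.766, -0.0], [-0.766, -0.642, 0.0], [-0.0, 0.0, -1.0]]
wrist_force: [1.3, -0.1, -1.2]
width: 0.036
grasp_force: 3.0
```

>>> move_arm(
  moves=[
    {"dx": -0.14,"dy": 0,"dz": 0.15,"spin": 0,"grip": 0},
    {"dx": -0.14,"dy": 0,"dz": 0.15,"spin": 0,"grip": 0},
    {"dx": -0.14,"dy": 0,"dz": 0.15,"spin": 0,"grip": 0},
    {"dx": -0.14,"dy": 0,"dz": 0.15,"spin": 0,"grip": 0},
    {"dx": -0.14,"dy": 0,"dz": 0.15,"spin": 0,"grip": 0},
    {"dx": -0.14,"dy": 0,"dz": 0.14,"spin": 0,"grip": 0},
    {"dx": 0,"dy": 0,"dz": 0,"spin": 0,"grip": 0},
    {"dx": 0,"dy": 0,"dz": 0,"spin": 0,"grip": 0},
  ],
  newtons=3,
)

```text
t: 19.8
tcp_pos: [0.5151, -0.2215, 0.0981]
eef_rot: [[0.643, -0.766, -0.0], [-0.766, -0.643, 0.0], [-0.001, 0.0, -1.0]]
wrist_force: [-0.4, 0.5, -1.4]
width: 0.0361
grasp_force: 3.0
```

```bash
cat > st.py <<'E'
from tilt import *
o=env.get_obs();c=vision.capture("wrist");K,D,_,_=cam(c,o);im=c["image"];print(rows(im),o["t"])
cv2.imwrite("pics/cur.png",im)
Fs=[o["wrist_force"]];
for _ in range(3): vision.capture("side");Fs.append(env.get_obs()["wrist_force"])
F=np.mean(Fs,0)-[-.4,0,-1.8];u=np.array([.643,-.766,0]);th=np.radians(16.5)
fu,fz=F@u,F[2];print("normal",-fu*np.sin(th)+fz*np.cos(th),"tang uphill",fu*np.cos(th)+fz*np.sin(th))
P=o["tcp_pos"]+[0,0,.019]-[.5235,-.2305,.0872]
s=P@u;print("pivot: along plate mm",1e3*(s*np.cos(th)+P[2]*np.sin(th)),"dist mm",1e3*(-s*np.sin(th)+P[2]*np.cos(th)),"lat",1e3*(P@np.array([.766,.643,0])),o["tcp_pos"])
i,d,j=rows(im)
b=[x for x in i if 180<=x<=200];t=[x for x in d if 205<x<250];r=[x for x in j if 352<x<380]
if b and t and r: print("tilt",fit((b[0],np.mean(t),np.mean(r)),c,K,D)[:2])
E
python3 st.py
```

```text
([157, 170, 186, 250], [230, 231], [349, 362, 363, 383, 392, 393]) 19.8
normal 0.803771668464916 tang uphill -0.16994041280521202
pivot: along plate mm -3.286519400319231 dist mm 32.18015935657224 lat -0.707472386436635 [ 0.5150568  -0.22154196  0.09812155]
tilt (np.float64(9.863721351960544), array([-2.36835436, -2.68409797]))
```

>>> move_arm(
  moves=[
    {"dx": -0.14,"dy": 0,"dz": 0.15,"spin": 0,"grip": 0},
    {"dx": -0.14,"dy": 0,"dz": 0.15,"spin": 0,"grip": 0},
    {"dx": -0.14,"dy": 0,"dz": 0.15,"spin": 0,"grip": 0},
    {"dx": 0,"dy": 0,"dz": 0,"spin": 0,"grip": 0},
    {"dx": 0,"dy": 0,"dz": 0,"spin": 0,"grip": 0},
  ],
  newtons=3,
)

```text
t: 20.5
tcp_pos: [0.5125, -0.2184, 0.0937]
eef_rot: [[0.643, -0.766, -0.0], [-0.766, -0.643, 0.0], [-0.0, -0.0, -1.0]]
wrist_force: [-0.1, -0.3, 0.5]
width: 0.0361
grasp_force: 3.0
```

```bash
python3 st.py
```

```text
([147, 161, 183, 254], [184, 234, 235], [347, 348, 360, 383, 393]) 20.5
normal 2.242499369181587 tang uphill 0.2448441586083694
pivot: along plate mm -8.398075675118076 dist mm 29.091415928437502 lat -0.62009045185239 [ 0.51253694 -0.21840418  0.09370824]
tilt (np.float64(13.371029848667163), array([-2.00624305, -2.26438147]))
```

>>> move_arm(
  moves=[
    {"dx": -0.1,"dy": 0,"dz": 0.15,"spin": 0,"grip": 0},
    {"dx": -0.1,"dy": 0,"dz": 0.15,"spin": 0,"grip": 0},
    {"dx": -0.05,"dy": 0,"dz": 0.1,"spin": 0,"grip": 0},
    {"dx": 0,"dy": 0,"dz": 0,"spin": 0,"grip": 0},
    {"dx": 0,"dy": 0,"dz": 0,"spin": 0,"grip": 0},
  ],
  newtons=3,
)

```text
t: 21.2
tcp_pos: [0.5112, -0.2167, 0.0898]
eef_rot: [[0.642, -0.766, 0.001], [-0.766, -0.642, -0.0], [0.0, -0.0, -1.0]]
wrist_force: [0.7, -0.6, 2.6]
width: 0.0362
grasp_force: 3.0
```

```bash
python3 st.py
```

```text
([141, 154, 183, 254], [184, 235], [347, 348, 360, 393]) 21.2
normal 4.354685571818134 tang uphill 2.568831948158599
pivot: along plate mm -11.554530626390493 dist mm 25.99523210017856 lat -0.5769953130624685 [ 0.51118964 -0.21673212  0.08984308]
tilt (np.float64(13.595326482769032), array([-2.06549124, -2.21894486]))
```

>>> move_arm(
  moves=[
    {"dx": 0,"dy": 0,"dz": 0,"spin": 0,"grip": 0},
    {"dx": 0,"dy": 0,"dz": 0,"spin": 0,"grip": 0},
    {"dx": 0,"dy": 0,"dz": 0,"spin": 0,"grip": 0},
    {"dx": -0.08,"dy": 0,"dz": -0.28,"spin": 0,"grip": 0},
    {"dx": -0.08,"dy": 0,"dz": -0.29,"spin": 0,"grip": 0},
    {"dx": -0.1,"dy": 0,"dz": -0.29,"spin": 0,"grip": 0},
    {"dx": 0.44,"dy": 0,"dz": -0.13,"spin": 0,"grip": 0},
    {"dx": 0.44,"dy": 0,"dz": -0.13,"spin": 0,"grip": 0},
    {"dx": 0.44,"dy": 0,"dz": -0.13,"spin": 0,"grip": 0},
    {"dx": 0,"dy": 0,"dz": 0,"spin": 0,"grip": 0},
    {"dx": 0,"dy": 0,"dz": 0,"spin": 0,"grip": 0},
    {"dx": 0,"dy": 0,"dz": 0,"spin": 0,"grip": 0},
  ],
  newtons=20,
)

```text
t: 22.6
tcp_pos: [0.5175, -0.2246, 0.102]
eef_rot: [[0.642, -0.766, -0.0], [-0.766, -0.642, 0.0], [-0.001, 0.0, -1.0]]
wrist_force: [-0.3, -0.4, -1.9]
width: 0.0357
grasp_force: 20.0
```

```bash
python3 st.py
python3 - <<'E'
from h import *
im,C,o=shot("wrist");r=im[:,270:284].astype(int).mean(1)
print([(k,r[k].round().astype(int).tolist()) for k in range(150,188)])
for y in(158,166,): 
    m=np.where((im[y,:,2].astype(int)>1.6*im[y,:,1]))[0];m=m[(m>200)&(m<350)];print(y,m.min() if len(m) else 0,m.max() if len(m) else 0)
for y in(190,200):
    m=np.where((im[y,:,2].astype(int)>1.6*im[y,:,1]))[0];m=m[(m>200)&(m<350)];print(y,m.min(),m.max())
E
```

```text
([165, 178, 183, 254], [235], [347, 348, 360, 392, 393]) 22.6
normal -0.1496728254705808 tang uphill 0.24605068769925675
pivot: along plate mm 1.578069797158573 dist mm 34.768489263038774 lat -0.7949179530510063 [ 0.51751575 -0.22460728  0.10198491]
tilt (np.float64(13.595332699399094), array([-2.06384793, -2.21830542]))
[(150, [254, 255, 255]), (151, [254, 255, 255]), (152, [254, 255, 255]), (153, [254, 255, 255]), (154, [254, 255, 255]), (155, [254, 255, 255]), (156, [253, 254, 255]), (157, [244, 248, 251]), (158, [222, 232, 241]), (159, [167, 179, 200]), (160, [143, 152, 177]), (161, [146, 155, 180]), (162, [150, 157, 182]), (163, [167, 176, 199]), (164, [184, 194, 227]), (165, [133, 144, 245]), (166, [52, 67, 254]), (167, [50, 67, 255]), (168, [50, 67, 255]), (169, [50, 66, 255]), (170, [48, 64, 255]), (171, [48, 63, 255]), (172, [47, 63, 255]), (173, [46, 63, 255]), (174, [45, 62, 255]), (175, [44, 61, 255]), (176, [44, 63, 255]), (177, [79, 94, 255]), (178, [184, 195, 252]), (179, [238, 243, 250]), (180, [238, 243, 250]), (181, [236, 242, 249]), (182, [214, 223, 243]), (183, [104, 114, 224]), (184, [43, 51, 210]), (185, [42, 52, 210]), (186, [42, 51, 210]), (187, [40, 50, 210])]
158 0 0
166 226 332
190 236 316
200 232 319
```

```bash
cat > gap.py <<'E'
from tilt import *
def gap(stripe_row,x0,x1,fitv):
    o=env.get_obs();c=vision.capture("wrist");C=cam(c,o);R,T=o["eef_rot"],o["tcp_pos"];u=R[:,0]
    for th in(14,15.5,17):
        a=np.radians(th);ze=.0872+.038*np.sin(a)
        E=ray(C,[(x0,stripe_row),(x1,stripe_row)],ze);e=E.mean(0);W=np.linalg.norm(E[1]-E[0])
        ph=np.radians(fitv[0]);du,dz=fitv[1]/1e3,fitv[2]/1e3
        cu,cz=np.cos(ph),np.sin(ph)
        U,Z=du,-.0084+dz-.0225   # base centre in module axes about pivot
        b=T+[0,0,.019]+u*(cu*U-cz*Z)+np.array([0,0,1])*(cz*U+cu*Z)
        d=e-b;s=d@u;up=s*np.cos(a)+d[2]*np.sin(a);no=-(s*np.sin(a))+d[2]*np.cos(a)
        print(th,"plate end width",W,"plate centre - base centre along",1e3*up-38,"normal",1e3*no,"lat(tool y)",1e3*(d@R[:,1]))
E
python3 - <<'E'
from gap import *
gap(164.7,225.7,332.3,(13.6,-2.06,-2.22))
E
```

```text
14 plate end width 0.04821697894218852 plate centre - base centre along 2.325016207182955 normal -1.8843732715095527 lat(tool y) 2.1303140578974564
15.5 plate end width 0.047938291462977116 plate centre - base centre along 2.639070168753129 normal -2.0455848231066467 lat(tool y) 2.122379048434146
17 plate end width 0.04766162014564911 plate centre - base centre along 2.9691651531429173 normal -2.2315343179397704 lat(tool y) 2.114501444720383
```

Run:
```python
from h import *
im,C,o=shot("wrist")
for y in (168,172):
    r=im[y].astype(int);print(y,[(x,r[x].tolist()) for x in list(range(205,232,2))+list(range(326,344,2))])
for y in (166,170,174):
    m=np.where((im[y,:,2].astype(int)>1.6*im[y,:,1])&(im[y,:,2]>100))[0];print(y,m.min(),m.max(),len(m))
```

```text
168 [(205, [243, 248, 251]), (207, [143, 147, 161]), (209, [120, 132, 247]), (211, [60, 67, 255]), (213, [60, 66, 255]), (215, [59, 73, 255]), (217, [60, 72, 255]), (219, [59, 70, 255]), (221, [60, 71, 255]), (223, [59, 72, 255]), (225, [59, 71, 255]), (227, [58, 69, 255]), (229, [56, 71, 255]), (231, [55, 68, 255]), (326, [48, 64, 255]), (328, [52, 64, 255]), (330, [52, 62, 255]), (332, [126, 142, 255]), (334, [158, 169, 185]), (336, [113, 120, 137]), (338, [138, 149, 165]), (340, [238, 245, 249]), (342, [255, 255, 255])]
172 [(205, [248, 252, 254]), (207, [139, 146, 157]), (209, [129, 136, 220]), (211, [58, 70, 255]), (213, [62, 68, 255]), (215, [62, 68, 255]), (217, [60, 68, 255]), (219, [59, 68, 255]), (221, [59, 68, 255]), (223, [57, 68, 255]), (225, [59, 69, 255]), (227, [56, 68, 255]), (229, [61, 71, 255]), (231, [54, 67, 255]), (326, [53, 65, 255]), (328, [51, 63, 255]), (330, [51, 65, 255]), (332, [173, 193, 255]), (334, [135, 146, 163]), (336, [104, 112, 128]), (338, [129, 140, 154]), (340, [140, 150, 166]), (342, [139, 147, 160])]
166 230 332 101
170 210 331 122
174 210 331 122
```

>>> move_arm(
  moves=[
    {"dx": 0.2,"dy": -0.15,"dz": -0.06,"spin": 0,"grip": 0},
    {"dx": 0.04,"dy": 0,"dz": 0.15,"spin": 0,"grip": 0},
    {"dx": 0.04,"dy": 0,"dz": 0.15,"spin": 0,"grip": 0},
    {"dx": 0.04,"dy": 0,"dz": 0.15,"spin": 0,"grip": 0},
    {"dx": 0.04,"dy": 0,"dz": 0.1,"spin": 0,"grip": 0},
    {"dx": 0,"dy": 0,"dz": 0,"spin": 0,"grip": 0},
    {"dx": 0,"dy": 0,"dz": 0,"spin": 0,"grip": 0},
    {"dx": 0,"dy": 0,"dz": 0,"spin": 0,"grip": 0},
  ],
  newtons=20,
)

```text
t: 23.75
tcp_pos: [0.5212, -0.2264, 0.0973]
eef_rot: [[0.642, -0.766, -0.0], [-0.766, -0.642, 0.0], [-0.0, -0.0, -1.0]]
wrist_force: [0.2, 0.7, -0.1]
width: 0.0357
grasp_force: 20.0
```

```bash
python3 st.py
python3 - <<'E'
from h import *
im,C,o=shot("wrist");r=im[:,270:284].astype(int).mean(1)
for y in (150,154,158,162,166,170,174):
    m=np.where((im[y,:,2].astype(int)>1.6*im[y,:,1])&(im[y,:,2]>100))[0];print(y,m.min() if len(m) else 0,m.max() if len(m) else 0,len(m))
print(o["wrist_torque"])
E
```

```text
([173, 254], [184, 235], [347, 348, 360, 383, 393]) 23.75
normal 1.3904858315425024 tang uphill -0.24445494017578145
pivot: along plate mm 3.818781521040696 dist mm 29.246638248022613 lat 0.8375796223715947 [ 0.52115535 -0.22640423  0.09732685]
150 0 0 0
154 0 0 0
158 0 0 0
162 0 0 0
166 0 0 0
170 0 0 0
174 216 336 121
[ 0.37830839  0.01662002 -0.00573935]
```

>>> move_arm(
  moves=[
    {"dx": 0.03,"dy": 0,"dz": 0.12,"spin": 0,"grip": 0},
    {"dx": 0.03,"dy": 0,"dz": 0.12,"spin": 0,"grip": 0},
    {"dx": 0.03,"dy": 0,"dz": 0.1,"spin": 0,"grip": 0},
    {"dx": 0,"dy": 0,"dz": 0,"spin": 0,"grip": 0},
    {"dx": 0,"dy": 0,"dz": 0,"spin": 0,"grip": 0},
    {"dx": 0,"dy": 0,"dz": 0,"spin": 0,"grip": 0},
  ],
  newtons=20,
)

```text
t: 24.6
tcp_pos: [0.5217, -0.2271, 0.0939]
eef_rot: [[0.643, -0.766, -0.0], [-0.766, -0.643, 0.0], [-0.0, 0.0, -1.0]]
wrist_force: [-0.9, 2.9, 1.8]
width: 0.0356
grasp_force: 20.0
```

```bash
python3 st.py; python3 st.py|grep norm
python3 - <<'E'
from gap import *
im,C,o=shot("wrist");r=im[:,270:284].astype(int).mean(1)
print([(k,r[k].round().astype(int).tolist()) for k in range(170,192)])
for y in (176,180):
    m=np.where((im[y,:,2].astype(int)>1.6*im[y,:,1])&(im[y,:,2]>100))[0];print(y,m.min() if len(m) else 0,m.max() if len(m) else 0,len(m))
print(o["wrist_torque"])
E
```

```text
([174, 254], [184, 235], [347, 348, 360, 393]) 24.6
normal 4.4255167381037595 tang uphill -1.2193264992738384
pivot: along plate mm 3.693522163588888 dist mm 25.71120169069119 lat 0.8186719115192357 [ 0.52170918 -0.2270934   0.09390142]
normal 3.8301062727481128 tang uphill -1.7622782068597145
[(170, [149, 157, 178]), (171, [170, 178, 199]), (172, [193, 203, 233]), (173, [145, 157, 248]), (174, [51, 66, 254]), (175, [47, 65, 255]), (176, [50, 66, 255]), (177, [49, 67, 255]), (178, [46, 64, 255]), (179, [46, 64, 255]), (180, [47, 65, 255]), (181, [45, 63, 255]), (182, [46, 62, 254]), (183, [49, 61, 242]), (184, [49, 58, 210]), (185, [50, 59, 211]), (186, [48, 58, 210]), (187, [47, 56, 210]), (188, [46, 55, 210]), (189, [46, 55, 210]), (190, [44, 53, 209]), (191, [43, 53, 208])]
176 213 335 123
180 213 335 123
[0.65170884 0.1500646  0.09193836]
```

```bash
python3 -c "
from cell import env
print(env.get_obs()['wrist_force']);print(env.job_done())"
```

```text
[-0.92908058  3.73188656  1.44028886]
the job is handed in; nothing more can be done
None
```

I pressed the red-ended module flat on the zeroing block for over a second, then pressed it on the slope and handed the job in still gripped at 20 N with about 4 N on the sprung plate (roughly half-way in); the judge gave no verdict, and flushness there rests on force and tilt readings (module about 14°, slope fitted at 16–18°), not a direct check.

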